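# Load the filter drawer of a bench reader, push it home and start

### The arm

A 7-joint arm with a two-finger parallel gripper is mounted at the origin on a cart in front of the work surface, level with it; the furniture and walls round the work are solid. World frame = base frame: x ahead of the robot, y to its left, z up, the work surface at z = 0. Lengths are in m, angles in rad, forces in N, time in s.
With the tool pointing down it reaches from about 0.35 to 0.775 m from the base axis. Payload 3.1 kg.
Tool frame: the origin (TCP) lies midway between the tips of the shut fingers; the grasp point (between the pads) lies 19 mm behind it (r.pinch_z is the distance from the TCP to the grasp point, in m); z points along the fingers, y is the line along which they close (so a half turn about z gives the same grasp; the last joint's range is limited). The gripper opens to 85 mm and grips with 20 to 120 N. Pads are 22 mm wide; open, the fingers measure 114 mm over their backs; the gripper's body (76 mm by 85 mm) begins 54 mm behind the grasp point. The pads swing forward as they close: fully open they stand 13 mm farther back than shut.
Start: joints at [1.272, 0.311, 0.014, 1.512, -0.004, 1.319, -0.027], TCP at [0.14, -0.532, 0.192] pointing down, gripper open.
Joint ranges: [-2.7, 2.7], [-0.3, 1.91], [-1.27, 1.3], [0.12, 2.57], [-1.44, 4.58], [0.2, 2.03], [-3.05, 3.05]. Speed limits (rad/s): [2.79, 2.79, 3.14, 3.14, 3.14, 3.14, 3.14].

### API

Orientations are given as [roll, pitch, yaw] about the fixed x, y, z axes, in that order (R = Rz(yaw) Ry(pitch) Rx(roll)).
In Python, from bench import r gives the robot as it stands.
- The arm moves only by the tool play_rows, never from a script. Its argument "commands" is one flat list of numbers, 7 for each row, row after row: the finger opening in mm, from 0 to 85.4, then the shift along the world's x, y, z in mm, then the turn, a rotation vector about the world's x, y, z in degrees. A call has 1 to 20 rows; each row shifts and turns the commanded pose from where the row before left it; what a row does not reach is not made up. A row lasts 1/10 s, in which the tool goes at most 50 mm and 8.59 degrees, less where a joint would pass 70% of its speed; a pose out of reach is approached as far as the arm can. A call with a gripper value outside its range is refused whole. The fingers move at their own pace and stop on an object; "newtons" is the grip in N (left out, the last holds). Time passes only in rows, so rows that do not move let the fingers close. It gives the time, the measured TCP pose, the force, the opening and the grip force at its end, in the units of the state.
- r.observe(): the state, without advancing time (a new reading comes with each control period).
- r.camera(name): name is "side" or "top"; returns a dict with "color" (480x640x3 uint8, red, green, blue), "camera_matrix" (3x3 intrinsics, pixels), "view" (4x4, takes a point from world to camera coordinates). Camera axes: x right, y down, z forward; pixel columns grow to the right and rows downward; lengths in m; the calibration is good to about 2 mm. A picture is of the moment at which its call begins. There is no depth.
- r.finish_job(): hands the job in; it is judged then, once.
The state is a dict: "t": time; "joint_pos": joint angles; "qvel": joint speeds; "effort": joint torques, N m; "tool_pos": TCP position; "tcp_rot": TCP orientation; "contact_force": force on the tool from outside, world axes, zero at the start; "ft_torque": the same for the moment, N m; "grip_width": finger opening in m; "grip_force": force on a finger pad.
Only numpy, scipy, OpenCV 4.12 (cv2) and the standard library are available. Lean on these libraries where they do the work, as an engineer would, in place of code of your own. Each camera call takes 0.05 s, during which the arm holds its last target. There are 200 camera calls.

### The job

Only one of the two filter plates has holes that match the two pins in the reader's open drawer: lower that plate all the way down over the pins, so that it lies flat in the drawer, and let go of it. Then push the drawer home until it snaps in and its front is flush, and only then press the green start button on top of the reader fully down. Leave the flask, the beaker and the two small vials standing where they are.

Things in the scene. Friction and masses are not known exactly. Their poses are not given: they have to be found in the camera images.
- drawer (a joint): Drawer opening, m: 0 = home (front flush), grows toward the robot (-x of the drawer points); starts 0.115 to 0.13. About 2 N of friction. From about 15 mm open a spring roller resists with up to 10 N; at 5 mm it goes over centre and snaps the drawer home and holds it. Left short of that, it stays open.
- drawer_face (a point): Centre of the outer side of the drawer's flat blue front panel (164 mm wide, from 14 to 66 mm above the worktop, no handle; this point at 40 mm); moves with the drawer. x points into the reader: the way to push; z up. Home, it is flush with the reader's front, which rises straight above it from 77 to 240 mm, so a vertical gripper hits that first: lean the gripper back 25 to 45 degrees.
- drawer_nest (a point): Point midway between two brass pins on the drawer floor, level with their tips, 46 mm above the worktop, 56 mm behind the panel's outer side; moves with the drawer. Pins 50 mm either side along this y axis, 8 mm thick, 16 mm tall, top 6 mm tapered; floor 16 mm below this point, 146 mm wide. A fitting plate goes down onto the floor, its y axis along this one, either way round. Axes as drawer_face.
- wide_plate_grip (a point): Centre of the black grip bar of a flat aluminium filter plate (fits the pins): plate 80 (x) x 124 (y) x 8 mm, 0.2 kg, with coloured filter discs; bar on its middle, 50 long (x), 14 thick (y), 8 to 42 mm above the underside, this point at 25 mm. Two 12 mm through holes on the y axis, 100 mm apart, centred. Same after a half turn. z up. May lie left or right of the reader.
- narrow_plate_grip (a point): Centre of the black grip bar of a flat aluminium filter plate (does not fit the pins): plate 80 (x) x 124 (y) x 8 mm, 0.2 kg, with coloured filter discs; bar on its middle, 50 long (x), 14 thick (y), 8 to 42 mm above the underside, this point at 25 mm. Two 12 mm through holes on the y axis, 76 mm apart, centred. Same after a half turn. z up. May lie left or right of the reader.
- start_top (a point): Top of the green push button (32 mm diameter) on top of the reader, 35 mm behind its front; pressed straight down. The reader is a white bench instrument, fixed, 140 deep x 220 wide x 240 mm high, with the drawer in the middle of its front.
- start (a joint): Travel of the start button, m: 0 = up, 0.006 = fully down, which takes 5 N; springs back.
- flask: Glass volumetric flask, 62 mm wide, 138 mm tall, origin at the centre of its underside; leave it standing.
- beaker: Glass beaker, 55 mm wide, 71 mm tall, origin at the centre of its underside; leave it standing.
- vial: Small glass vial with a black cap, 27 mm wide, 68 mm tall, origin at the centre of its underside; leave it standing.
- vial_b: The second such vial, 27 mm wide, 68 mm tall, origin at the centre of its underside; leave it standing.
Mind the look-alikes: they are no part of the job. Leave any yellow look-alike of the part that bears wide_plate_grip alone. Leave any blue look-alike of the vial alone.

How it is judged:
By the outcome, as a careful person would: the job done as asked, in the order asked, and still so for the second after the job is handed in, with the robot touching nothing.
It also fails if it takes over 58 s, if anything falls off the work surface, if the arm or the gripper's body presses on something with over 40 N, if the wrist force passes 120 N, or if a joint passes its speed limit or range.

## Working session

There is one attempt and no reset: what is moved stays moved. The work goes in short steps, Python scripts to look and compute and a tool call to move; the robot and the scene stay as the last step left them, time stands still between calls to the robot, and variables do not carry over. Pictures are saved under pics/ and viewed, at most 10 in all, crops included, and the job is handed in when it is done.

Besides the shell and the picture viewer there is one more tool, called after "Request:" as a command line: name --argument value ..., lists and objects as JSON in quotes. play_rows: Moves the arm, as the interface text tells. Its arguments: {"type":"object","properties":{"commands":{"type":"array","items":{"type":"number"}},"newtons":{"type":"number"}},"required":["commands"]}

```bash
mkdir -p pics; cat > h.py <<'E'
import numpy as np, cv2
from bench import r
def snap(n,f):
    c=r.camera(n); cv2.imwrite('pics/'+f,c['color'][:,:,::-1]); np.savez('pics/'+f+'.npz',**c); return c
def ray(c,u,v):
    K=np.array(c['camera_matrix']);V=np.array(c['view'])
    d=V[:3,:3].T@np.linalg.solve(K,[u,v,1.]);o=-V[:3,:3].T@V[:3,3];return o,d
def onz(c,u,v,z):
    o,d=ray(c,u,v);return o+d*(z-o[2])/d[2]
def proj(c,p):
    V=np.array(c['view']);q=np.array(c['camera_matrix'])@(V[:3,:3]@np.array(p)+V[:3,3]);return q[:2]/q[2]
E
python3 - <<'E'
from h import *
for n in('top','side'):
    c=snap(n,n+'0.png');print(n,ray(c,320,240))
s=r.observe();print({k:np.round(v,3) for k,v in s.items()})
E
```

```text
top (array([0.40884824, 0.0132163 , 1.28877934]), array([ 0.1604018 , -0.04802603, -0.98602418]))
side (array([-0.05052958,  0.13757   ,  0.73705521]), array([ 0.72583499, -0.21024972, -0.65507503]))
{'t': np.float64(0.1), 'joint_pos': array([ 1.272,  0.312,  0.014,  1.513, -0.004,  1.319, -0.027]), 'qvel': array([-0.001, -0.001,  0.   , -0.001,  0.002, -0.002,  0.   ]), 'effort': array([ 0.0000e+00, -3.8086e+01,  1.4600e-01, -2.3124e+01,  1.2000e-02,
        8.0000e-03, -0.0000e+00]), 'tool_pos': array([ 0.14 , -0.531,  0.191]), 'tcp_rot': array([-3.139,  0.   ,  0.257]), 'contact_force': array([0.166, 0.051, 0.253]), 'ft_torque': array([0.003, 0.015, 0.028]), 'grip_force': np.float64(0.0), 'grip_width': np.float64(0.085)}
```

View pics/top0.png

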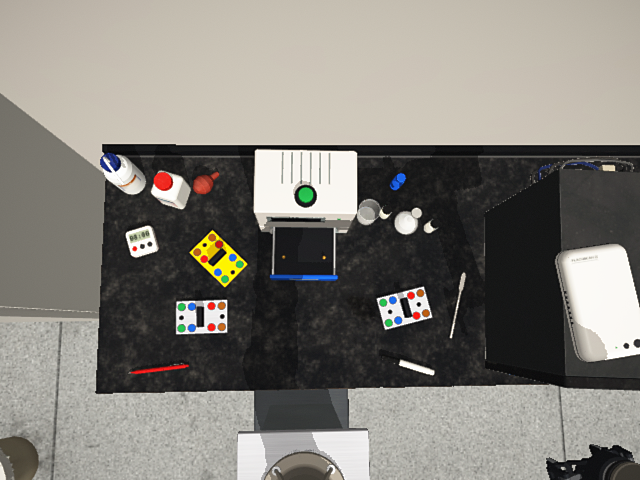

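View pics/side0.png

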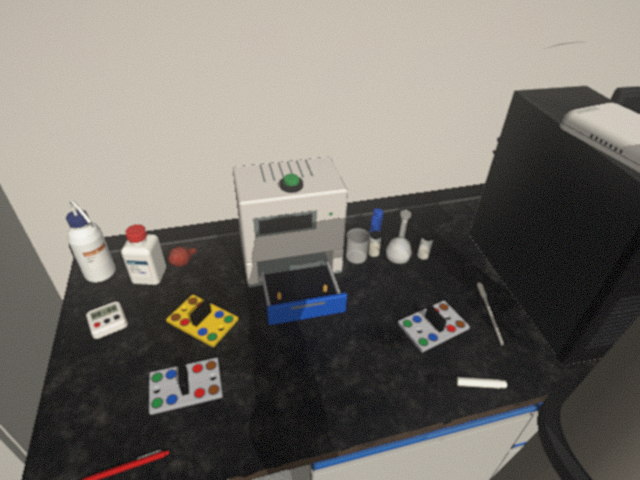

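Top view: white plates at about (202,317) left and (404,308) right, and a yellow decoy at (218,258). The drawer's brass pins are at (284,257) and (324,257), and the green button is at (306,196). Next I zoom on the plates and measure them.

```bash
python3 - <<'E'
from h import *
c=dict(np.load('pics/top0.png.npz'));im=c['color'];b=im[:,:,::-1].copy()
hsv=cv2.cvtColor(b,cv2.COLOR_BGR2HSV)
cr=[cv2.resize(b[y:y+60,x:x+80],None,fx=5,fy=5,interpolation=cv2.INTER_CUBIC) for x,y in((162,287),(364,278),(264,228))]
cv2.imwrite('pics/z.png',np.vstack([np.hstack(cr[:2]),np.hstack([cr[2],cr[2]*0])])[:600])
for nm,(x,y) in dict(L=(162,287),R=(364,278)).items():
    g=im[y:y+60,x:x+80].astype(int)
    m=(g.max(2)>110).astype(np.uint8)
    cnt=max(cv2.findContours(m,cv2.RETR_EXTERNAL,2)[0],key=cv2.contourArea)+[x,y]
    P=np.array([onz(c,*p[0],0.008)[:2] for p in cnt])
    print(nm,cv2.minAreaRect((P*1000).astype(np.float32)))
    hull=np.zeros(im.shape[:2],np.uint8);cv2.fillConvexPoly(hull,cv2.convexHull(cnt),1)
    hull=cv2.erode(hull,np.ones((3,3)))
    d=((im.max(2)<70)&(hull>0)).astype(np.uint8)
    n,l,s,ce=cv2.connectedComponentsWithStats(d)
    for i in range(1,n):print('  dark',s[i],ce[i],np.round(onz(c,*ce[i],0.008),4),np.round(onz(c,*ce[i],0.042),4))
# pins, button, face
m=cv2.inRange(hsv,(8,120,90),(28,255,255));n,l,s,ce=cv2.connectedComponentsWithStats(m[230:280,264:345])
for i in range(1,n):
    p=ce[i]+[264,230];print('pin',s[i],p,np.round(onz(c,*p,.042),4))
m=cv2.inRange(hsv,(50,120,80),(75,255,255));m[:,:280]=0;m[:,330:]=0;m[230:]=0
ys,xs=np.nonzero(m);print('btn',xs.mean(),ys.mean(),onz(c,xs.mean(),ys.mean(),.25))
m=cv2.inRange(hsv,(100,150,80),(125,255,255));m[:,:260]=0;m[:,345:]=0;m[:260]=0;m[290:]=0
cnt=max(cv2.findContours(m,0,2)[0],key=cv2.contourArea)
P=np.array([onz(c,*p[0],.066)[:2] for p in cnt])*1000;print('face',cv2.minAreaRect(P.astype(np.float32)))
for a in(cnt[cnt[:,0,0].argmin(),0],cnt[cnt[:,0,0].argmax(),0]):print(a,onz(c,*a,.066))
for nm,p in dict(beaker=(368,212),v1=(385,213),flask=(406,223),v2=(431,227),blue=(398,181)).items():print(nm,onz(c,*p,.06))
E
```

```text
L ((427.56585693359375, 246.27255249023438), (80.97433471679688, 124.39518737792969), 1.2965253591537476)
  dark [197 307   7  20 139] [199.97841727 316.43165468] [0.4281 0.2499 0.008 ] [0.4276 0.2437 0.042 ]
  dark [220 315   4   3  10] [221.8 316. ] [0.4284 0.1966 0.008 ] [0.4279 0.1917 0.042 ]
  dark [180 316   3   4  10] [181.  317.2] [0.4268 0.2962 0.008 ] [0.4264 0.2887 0.042 ]
R ((443.51593017578125, -258.93438720703125), (81.5315170288086, 125.49018859863281), 13.305521965026855)
  dark [400 298  12  20 138] [405.42028986 307.22463768] [ 0.4441 -0.2623  0.008 ] [ 0.4432 -0.255   0.042 ]
  dark [417 303   4   3   9] [418.33333333 303.88888889] [ 0.4521 -0.2956  0.008 ] [ 0.451  -0.2874  0.042 ]
  dark [388 310   4   4  12] [389.5 311.5] [ 0.434  -0.2215  0.008 ] [ 0.4333 -0.2153  0.042 ]
pin [18 26  3  3  7] [283.         256.71428571] [0.5706 0.0442 0.042 ]
pin [59 26  3  3  9] [324. 257.] [ 0.5691 -0.0568  0.042 ]
btn 305.3121693121693 194.55555555555554 [ 0.67433533 -0.00796852  0.25      ]
face ((517.19482421875, -5.540000915527344), (161.1516571044922, 13.607171058654785), 88.53218078613281)
[270 275] [0.52350266 0.07490065 0.066     ]
[337 278] [ 0.51467879 -0.08607781  0.066     ]
beaker [ 0.67822891 -0.16663946  0.06      ]
v1 [ 0.67553764 -0.20897388  0.06      ]
flask [ 0.65004048 -0.2605689   0.06      ]
v2 [ 0.63963871 -0.3227826   0.06      ]
blue [ 0.75729801 -0.24446992  0.06      ]
```

View pics/z.png

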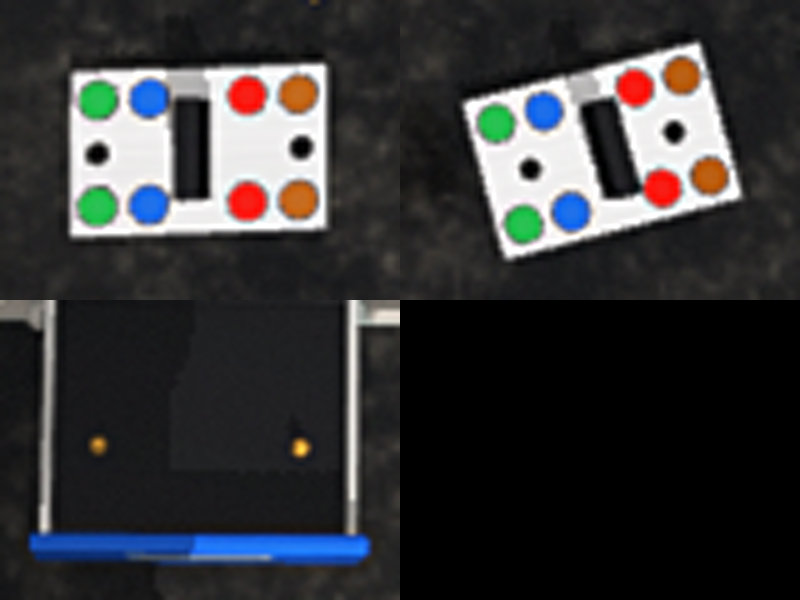

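Left plate's holes are 99.6 mm apart, so it is the wide one: centre (0.4276, 0.2465), yaw about +1.1°. The right plate's are 76 mm apart. Nest is at (0.570, -0.006), yaw about -1.1°. I'll keep clear of the black box on the way.

Request:
play_rows --commands '[85, 10, 33, 0, 0, 0, -1, 85, 10, 33, 0, 0, 0, -1, 85, 10, 33, 0, 0, 0, -1, 85, 10, 33, 0, 0, 0, -1, 85, 10, 33, 0, 0, 0, -1, 85, 10, 33, 0, 0, 0, -1, 85, 27, 29, 0, 0, 0, -1, 85, 27, 29, 0, 0, 0, -1, 85, 27, 29, 0, 0, 0, -1, 85, 27, 29, 0, 0, 0, -1, 85, 27, 29, 0, 0, 0, -1, 85, 27, 29, 0, 0, 0, -1, 85, 27, 29, 0, 0, 0, -1, 85, 27, 29, 0, 0, 0, -0.6]' --newtons 50

```text
t: 1.5
tool_pos: [0.4162, -0.1007, 0.1918]
tcp_rot: [3.141, 0.0, 0.019]
contact_force: [0.8, -1.9, -0.4]
grip_width: 0.0853
grip_force: 0.0
```

Request:
play_rows --commands '[85, 1, 34, 0, 0, 0, 0, 85, 1, 34, 0, 0, 0, 0, 85, 1, 34, 0, 0, 0, 0, 85, 1, 34, 0, 0, 0, 0, 85, 1, 34, 0, 0, 0, 0, 85, 1, 34, -10, 0, 0, 0, 85, 1, 34, -20, 0, 0, 0, 85, 1, 34, -20, 0, 0, 0, 85, 1, 34, -20, 0, 0, 0, 85, 1, 34, -20, 0, 0, 0, 85, 0, 0, 0, 0, 0, 0, 85, 0, 0, 0, 0, 0, 0]'

```text
t: 2.7
tool_pos: [0.4246, 0.2383, 0.1011]
tcp_rot: [3.141, 0.002, 0.022]
contact_force: [0.7, -0.4, -0.7]
grip_width: 0.0849
grip_force: 0.0
```

Request:
play_rows --commands '[85, 3, 8, -27, 0, 0, 0, 85, 0, 0, -20, 0, 0, 0, 85, 0, 0, -20, 0, 0, 0, 85, 0, 0, -10, 0, 0, 0, 85, 0, 0, -10, 0, 0, 0, 0, 0, 0, 0, 0, 0, 0, 0, 0, 0, 0, 0, 0, 0, 0, 0, 0, 0, 0, 0, 0, 0, 0, 0, 0, 0, 0, 0, 0, 0, 0, 0, 0, 0, 0, 0, 0, 0, 0, 0, 0, 0, 0, 0, 0, 0, 0, 0, 0, 0]'

```text
invalid input
```

Request:
play_rows --commands '[85, 3, 8, -27, 0, 0, 0, 85, 0, 0, -20, 0, 0, 0, 85, 0, 0, -20, 0, 0, 0, 85, 0, 0, -10, 0, 0, 0, 85, 0, 0, -10, 0, 0, 0, 0, 0, 0, 0, 0, 0, 0, 0, 0, 0, 0, 0, 0, 0, 0, 0, 0, 0, 0, 0, 0, 0, 0, 0, 0, 0, 0, 0, 0, 0, 0, 0, 0, 0, 0, 0, 0, 0, 0, 0, 0, 0, 0, 0, 0, 0, 0, 0, 0]'

```text
t: 3.9
tool_pos: [0.4288, 0.2461, 0.0151]
tcp_rot: [-3.142, -0.0, 0.02]
contact_force: [-0.7, -1.0, 0.5]
grip_width: -0.0002
grip_force: 0.0
```

The fingers shut on nothing, so I look.

```bash
python3 - <<'E'
from h import *
a=snap('top','t1.png')['color'][220:360,120:320,::-1];b=snap('side','s1.png')['color'][310:450,90:290,::-1]
cv2.imwrite('pics/t1z.png',np.hstack([cv2.resize(x,(400,280),interpolation=2) for x in(a,b)]))
print(r.observe()['grip_width'])
E
```

```text
-0.00025246592061215585
```

View pics/t1z.png

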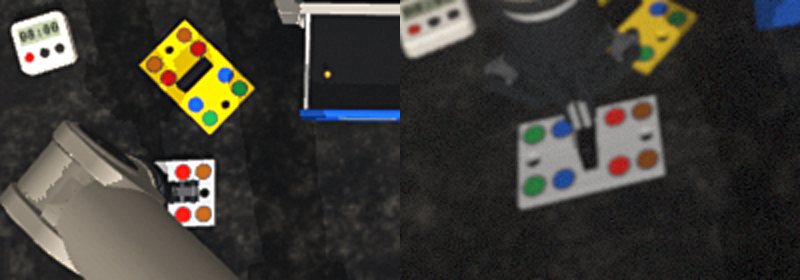

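```bash
python3 - <<'E'
from h import *
c=dict(np.load('pics/s1.png.npz'));o=np.load('pics/side0.png.npz')
print(np.abs(c['view']-o['view']).max())
for p in([.4288,.2461,.015],[.4288,.2461,.042],[.4276+.04,.2464+.062,.008],[.4276-.04,.2464-.062,.008],[.4526,.2464,.042],[.4026,.2464,.042],[.4526,.2464,.008]):
    q=proj(c,p);print(p,np.round(q),np.round((q-[90,310])*2)+[400,0])
s=r.observe();print(s['tool_pos'],s['joint_pos'])
x=c['color'][350:430,130:240,::-1];cv2.imwrite('pics/s1z.png',cv2.resize(x,(770,560),interpolation=2))
E
```

```text
0.0
[0.4288, 0.2461, 0.015] [185. 381.] [590. 142.]
[0.4288, 0.2461, 0.042] [182. 373.] [584. 126.]
[0.46759999999999996, 0.3084, 0.008] [150. 372.] [521. 125.]
[0.3876, 0.1844, 0.008] [222. 396.] [664. 172.]
[0.4526, 0.2464, 0.042] [182. 362.] [583. 103.]
[0.4026, 0.2464, 0.042] [182. 386.] [585. 152.]
[0.4526, 0.2464, 0.008] [185. 372.] [590. 124.]
[0.42870855 0.24605026 0.01503514] [-1.10753869e-03  4.80291599e-01 -7.17126040e-01  1.87417786e+00
  3.88357150e-01  9.30700493e-01 -2.45023832e+00]
```

View pics/s1z.png

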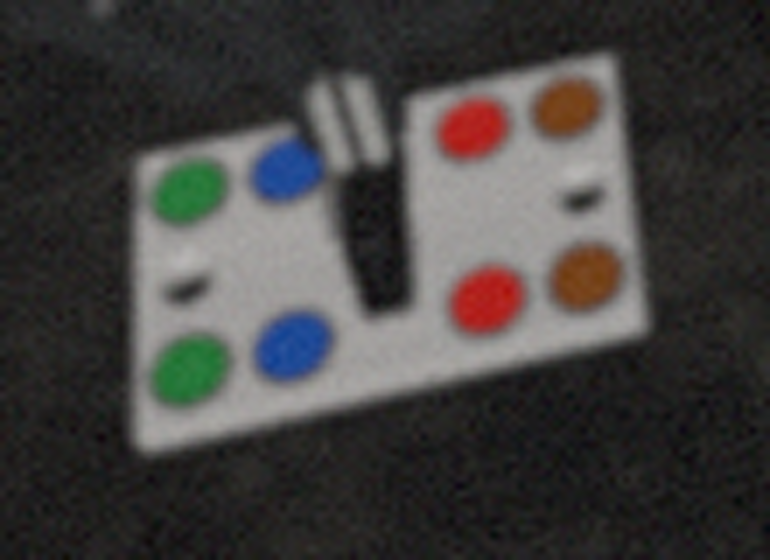

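The plate has not moved. In the side view the shut tips end at (181,374), which is where a point at z≈42 mm above the bar would appear, though the reported TCP z is 15 mm. I'll open the fingers and lower in small steps, watching the force.

Request:
play_rows --commands '[85, 0, 0, 0, 0, 0, 0, 85, 0, 0, 0, 0, 0, 0, 85, 0, 0, 0, 0, 0, 0, 85, 0, 0, 0, 0, 0, 0, 85, 0, 0, 0, 0, 0, 0, 85, 0, 0, 0, 0, 0, 0]'

```text
t: 4.6
tool_pos: [0.4288, 0.246, 0.015]
tcp_rot: [3.142, -0.0, 0.019]
contact_force: [0.3, 0.4, 0.1]
grip_width: 0.0845
grip_force: 0.0
```

```bash
python3 - <<'E'
from h import *
c=snap('side','s2.png')
s=r.observe();print(s['tool_pos'],s['grip_width'],s['contact_force'])
for dy in(.0425,-.0425):
  for z in(.028,.042,.056):print(dy,z,np.round(proj(c,[.4288,.2461+dy,z])),(np.round(proj(c,[.4288,.2461+dy,z]))-[120,330])*5)
x=c['color'][330:430,120:260,::-1];cv2.imwrite('pics/s2z.png',cv2.resize(x,(700,500),interpolation=2))
E
```

```text
[0.42872169 0.24602428 0.01499849] 0.0849737007787574 [-0.32791224 -0.83933311 -0.70102279]
0.0425 0.028 [159. 382.] [195. 260.]
0.0425 0.042 [157. 378.] [185. 240.]
0.0425 0.056 [155. 374.] [175. 220.]
-0.0425 0.028 [208. 372.] [440. 210.]
-0.0425 0.042 [207. 368.] [435. 190.]
-0.0425 0.056 [205. 363.] [425. 165.]
```

View pics/s2z.png

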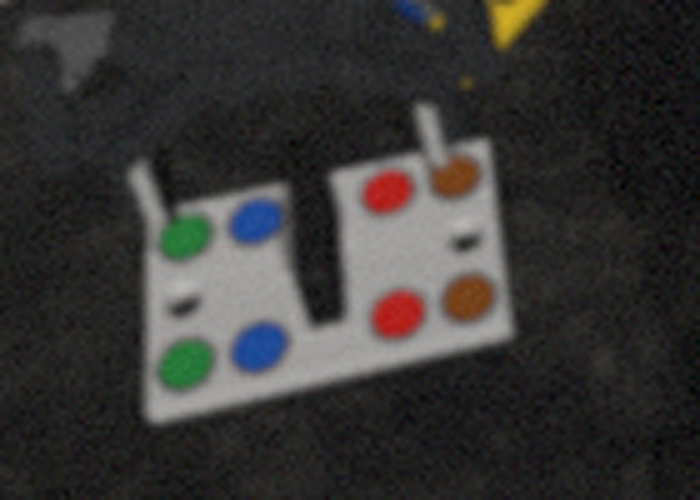

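The open tips sit at about (154,373) and (208,363), again about 27 mm higher than reported, so the true tip is above the reported TCP. Lowering 26 mm.

Request:
play_rows --commands '[85, 0, 0, -5, 0, 0, 0, 85, 0, 0, -5, 0, 0, 0, 85, 0, 0, -5, 0, 0, 0, 85, 0, 0, -5, 0, 0, 0, 85, 0, 0, -3, 0, 0, 0, 85, 0, 0, -3, 0, 0, 0, 85, 0, 0, 0, 0, 0, 0]'

```text
t: 5.35
tool_pos: [0.4284, 0.2458, -0.0114]
tcp_rot: [3.141, 0.001, 0.02]
contact_force: [-0.5, 0.1, -0.1]
grip_width: 0.0847
grip_force: 0.0
```

Reported z is now negative with no contact, which confirms the offset. Closing.

Request:
play_rows --commands '[0, 0, 0, 0, 0, 0, 0, 0, 0, 0, 0, 0, 0, 0, 0, 0, 0, 0, 0, 0, 0, 0, 0, 0, 0, 0, 0, 0, 0, 0, 0, 0, 0, 0, 0, 0, 0, 0, 0, 0, 0, 0]' --newtons 50

```text
t: 5.95
tool_pos: [0.429, 0.2466, -0.0106]
tcp_rot: [-3.141, -0.001, 0.02]
contact_force: [-0.4, 0.0, 2.9]
grip_width: 0.0123
grip_force: 51.6
```

Request:
play_rows --commands '[0, 0, 0, 10, 0, 0, 0, 0, 0, 0, 25, 0, 0, 0, 0, 0, 0, 25, 0, 0, 0, 0, 0, 0, 30, 0, 0, 0, 0, 0, -20, 0, 0, 0, -0.2, 0, 16, -26, 0, 0, 0, -0.2, 0, 16, -26, 0, 0, 0, -0.2, 0, 16, -26, 0, 0, 0, -0.2, 0, 16, -26, 0, 0, 0, -0.2, 0, 16, -26, 0, 0, 0, -0.2, 0, 16, -26, 0, 0, 0, -0.2, 0, 16, -26, 0, 0, 0, -0.2, 0, 16, -26, 0, 0, 0, -0.2, 0, 14, -25, 0, 0, 0, -0.2, 0, 0, 0, 0, 0, 0, 0, 0, 0, 0, 0, 0, 0, 0]'

```text
t: 7.55
tool_pos: [0.57, -0.008, 0.0785]
tcp_rot: [-3.141, 0.002, -0.018]
contact_force: [0.1, 0.7, -2.7]
grip_width: 0.0124
grip_force: 51.0
```

```bash
python3 - <<'E'
from h import *
s=r.observe();print(s['tool_pos'],s['tcp_rot'],s['grip_width'],s['contact_force'])
a=snap('top','t3.png')['color'][200:310,235:375,::-1];b=snap('side','s3.png')['color'][220:330,235:375,::-1]
cv2.imwrite('pics/t3z.png',np.hstack([cv2.resize(x,(392,308),interpolation=2) for x in(a,b)]))
E
```

```text
[ 0.5699875  -0.00799562  0.07845442] [-3.14125897e+00  2.05999451e-03 -1.78322923e-02] 0.012405481304437563 [ 0.13920573  0.72489655 -2.65752956]
```

View pics/t3z.png

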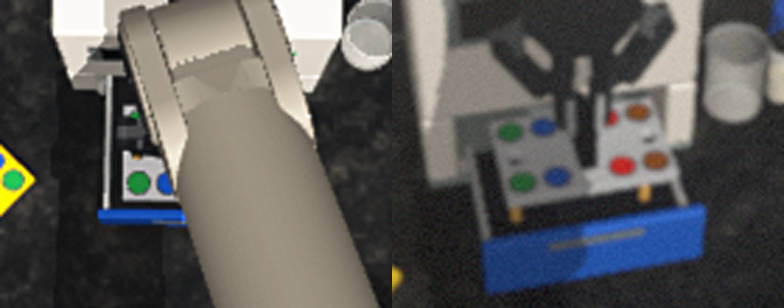

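Side view: the plate hovers level above the pins, which are visible at (279,297) and (326,289) in front of it. I'll measure the disc centres against the pins in the same view.

```bash
python3 - <<'E'
from h import *
c=dict(np.load('pics/s3.png.npz'));o=dict(np.load('pics/side0.png.npz'))
def discs(c,box,z,amin=12):
    x0,x1,y0,y1=box;h=cv2.cvtColor(c['color'],cv2.COLOR_RGB2HSV)[y0:y1,x0:x1]
    out=[]
    for nm,rg in dict(g=[(50,80)],b=[(100,125)],r=[(0,4),(172,180)],o=[(6,18)]).items():
        m=sum(cv2.inRange(h,(a,90,50),(b,255,255)) for a,b in rg)
        n,l,s,ce=cv2.connectedComponentsWithStats(m)
        for i in range(1,n):
            if s[i][4]>=amin:
                p=ce[i]+[x0,y0];out.append((nm,s[i][4],np.round(p,1),np.round(onz(c,*p,z)*1000,1)))
    return out
print('s0 plate');[print(*d) for d in discs(o,(140,230,355,415),.008)]
print('s3');[print(*d) for d in discs(c,(268,345,255,305),.097)]
print('s0 pins');[print(*d,np.round(onz(o,*d[2],.039)*1000,1)) for d in discs(o,(270,335,280,302),.042,5)]
E
```

```text
s0 plate
g 57 [156.7 376.9] [455.1 296.8   8. ]
g 66 [156.6 402.5] [402.9 296.2   8. ]
b 67 [170.6 373.8] [455.5 272.    8. ]
b 74 [171.4 398.9] [403.6 271.1   8. ]
r 69 [197.1 367.8] [456.6 224.    8. ]
r 78 [199.1 392.5] [404.3 223.1   8. ]
o 52 [210.4 364.9] [456.8 199.3   8. ]
o 66 [213.3 389.1] [404.9 198.1   8. ]
s3
g 30 [276.7 266.9] [597.4  41.6  97. ]
g 36 [281.3 284.8] [545.5  42.1  97. ]
b 38 [288.7 264.9] [597.3  16.2  97. ]
b 41 [293.6 282.7] [545.3  17.2  97. ]
b 482 [318.9 299.9] [489.3 -20.2  97. ]
r 16 [313.2 261.8] [594.3 -35.7  97. ]
r 48 [316.8 278.8] [544.7 -30.6  97. ]
o 30 [322.5 259.7] [596.  -56.5  97. ]
o 34 [328.7 276.9] [544.  -55.4  97. ]
o 29 [324.8 289. ] [514.  -38.9  97. ]
o 24 [278.9 296.4] [516.5  52.5  97. ]
s0 pins
b 215 [318.1 298.6] [539.7 -33.2  42. ] [542.2 -33.9  39. ]
o 37 [324.6 287.9] [565.7 -54.5  42. ] [568.3 -55.3  39. ]
o 31 [278.8 295.3] [568.3  44.9  42. ] [570.9  44.5  39. ]
```

Correction: about x +0.7 mm, y +1.8 mm, yaw -0.3°. Lowering to just below the pin tips.

Request:
play_rows --commands '[0, 0.7, 1.8, 0, 0, 0, -0.3, 0, 0, 0, -15, 0, 0, 0, 0, 0, 0, -15, 0, 0, 0, 0, 0, 0, -8, 0, 0, 0, 0, 0, 0, -4, 0, 0, 0, 0, 0, 0, -3, 0, 0, 0, 0, 0, 0, -2, 0, 0, 0, 0, 0, 0, -2, 0, 0, 0, 0, 0, 0, 0, 0, 0, 0]'

```text
t: 8.55
tool_pos: [0.5715, -0.0052, 0.0301]
tcp_rot: [3.142, -0.0, -0.021]
contact_force: [0.5, 1.2, -2.4]
grip_width: 0.0125
grip_force: 50.9
```

Request:
play_rows --commands '[0, 0, 0, -2, 0, 0, 0, 0, 0, 0, -2, 0, 0, 0, 0, 0, 0, -2, 0, 0, 0, 0, 0, 0, -2, 0, 0, 0, 0, 0, 0, 0, 0, 0, 0]'

```text
t: 9.05
tool_pos: [0.5711, -0.0053, 0.0216]
tcp_rot: [3.141, 0.001, -0.021]
contact_force: [-0.7, -0.1, -2.4]
grip_width: 0.0127
grip_force: 50.9
```

Still no contact, plate bottom at about 32 mm. Two more mm, then release and rise.

Request:
play_rows --commands '[0, 0, 0, -1, 0, 0, 0, 0, 0, 0, -1, 0, 0, 0, 0, 0, 0, 0, 0, 0, 0]'

```text
t: 9.35
tool_pos: [0.5713, -0.0052, 0.0199]
tcp_rot: [3.142, 0.0, -0.021]
contact_force: [0.5, 0.2, -2.6]
grip_width: 0.0125
grip_force: 50.9
```

Request:
play_rows --commands '[60, 0, 0, 0, 0, 0, 0, 60, 0, 0, 0, 0, 0, 0, 60, 0, 0, 0, 0, 0, 0, 60, 0, 0, 0, 0, 0, 0, 60, 0, 0, 20, 0, 0, 0, 60, 0, 0, 30, 0, 0, 0, 60, 0, 0, 30, 0, 0, 0, 60, 0, 0, 20, 0, 0, 0, 0, -30, 0, 0, 0, 0, 0, 0, -30, 0, 0, 0, 0, 0, 0, -40, 0, 0, 0, 0, 0, 0, -40, 0, 0, 0, 0, 0, 0, -30, 0, 0, 0, 0, 0, 0, 0, 0, 0, 0, 0, 0]'

```text
t: 10.75
tool_pos: [0.3968, -0.0057, 0.1194]
tcp_rot: [3.138, 0.004, -0.021]
contact_force: [0.5, -0.3, -0.1]
grip_width: 0.0003
grip_force: 0.0
```

```bash
python3 - <<'E'
from h import *
s=r.observe();print(s['tool_pos'],s['tcp_rot'],s['grip_width'],s['contact_force'])
c=snap('side','s4.png')
h=cv2.cvtColor(c['color'],cv2.COLOR_RGB2HSV)
for nm,(a,b) in dict(g=(50,80),b=(100,125),o=(6,18)).items():
    n,l,st,ce=cv2.connectedComponentsWithStats(cv2.inRange(h,(a,90,50),(b,255,255))[255:330,262:350])
    for i in range(1,n):
        if st[i][4]>12:
            p=ce[i]+[262,255];print(nm,st[i][4],np.round(p,1),np.round(onz(c,*p,.038)*1000,1))
x=c['color'][250:340,250:360,::-1];cv2.imwrite('pics/s4z.png',cv2.resize(x,(660,540),interpolation=2))
E
```

```text
[ 0.39675363 -0.00566078  0.11939778] [ 3.13784189  0.00407987 -0.02077014] 0.0003479633604338001 [ 0.48704896 -0.27892876 -0.1052735 ]
g 28 [277.1 286. ] [599.1  42.8  38. ]
b 16 [286.6 284.2] [599.2  21.8  38. ]
b 953 [290.  312.4] [520.7  31.1  38. ]
b 140 [340.3 307.3] [509.2 -72.6  38. ]
```

View pics/s4z.png

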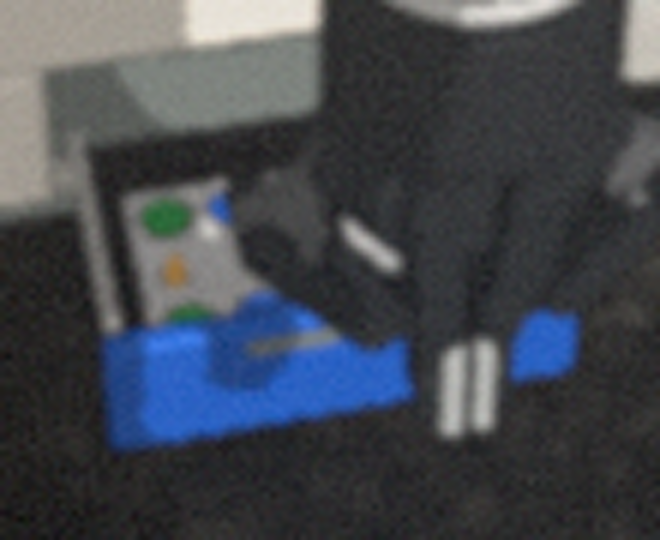

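Plate is seated: the brass pin shows through the hole at about (279,294) and the plate lies low in the drawer. Now lean the shut gripper back 35° and go down in front of the panel.

Request:
play_rows --commands '[0, 0, 0, 0, 0, -5, 0, 0, 0, 0, 0, 0, -5, 0, 0, 0, 0, 0, 0, -5, 0, 0, 0, 0, 0, 0, -5, 0, 0, 8, 0, -10, 0, -5, 0, 0, 8, 0, -15, 0, -5, 0, 0, 8, 0, -15, 0, -5, 0, 0, 8, 0, -20, 0, 0, 0, 0, 8, 0, -20, 0, 0, 0, 0, 8, 0, -20, 0, 0, 0, 0, 0, 0, 0, 0, 0, 0, 0, 0, 0, 0, 0, 0, 0]'

```text
t: 12.0
tool_pos: [0.4363, 0.0008, 0.0552]
tcp_rot: [-3.117, -0.583, -0.017]
contact_force: [-0.2, 0.2, -0.6]
grip_width: 0.0005
grip_force: 0.0
```

```bash
python3 - <<'E'
from h import *
s=r.observe();print(s['tool_pos'],s['tcp_rot'],s['contact_force'],s['joint_pos'])
c=snap('side','s5.png')
p=s['tool_pos'];d=np.array([.574,0,-.819])
for k in(0,.014,.027):print(np.round((proj(c,p-k*d)-[230,260])*5))
x=c['color'][260:380,230:360,::-1];cv2.imwrite('pics/s5z.png',cv2.resize(x,(650,600),interpolation=2))
E
```

```text
[0.43625463 0.00081082 0.05522131] [-3.11683702 -0.58256371 -0.01728231] [-0.23536469  0.16322868 -0.60720338] [ 1.2294     -0.16300365 -1.1469613   2.53965778 -1.17525119  0.20300966
 -0.42686612]
[424. 387.]
[430. 386.]
[436. 384.]
```

View pics/s5z.png

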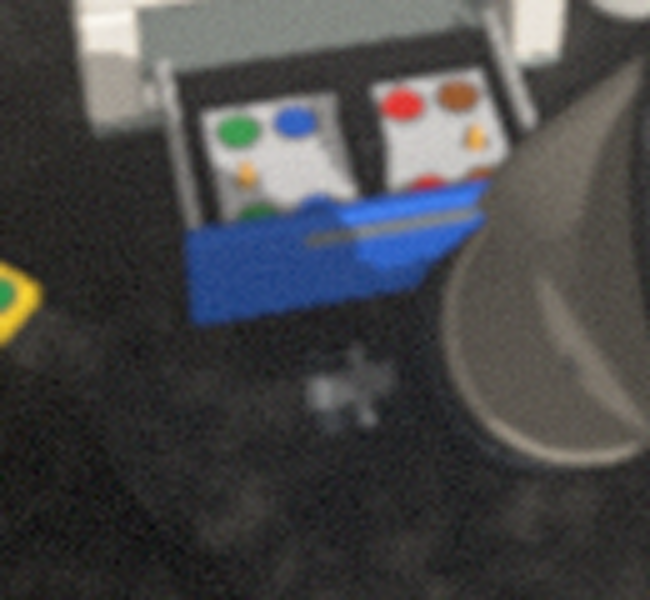

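Both pins show through the plate's holes, at crop (247,172) and (477,137). The tool is at joint limits this close in, so I move out and down toward the panel, where there is more room.

Request:
play_rows --commands '[0, 10, -1, 0, 0, 0, 0, 0, 10, -1, 0, 0, 0, 0, 0, 10, -1, -5, 0, 0, 0, 0, 10, -1, -10, 0, 0, 0, 0, 5, -1, -10, 0, 0, 0, 0, 5, -1, -10, 0, 0, 0, 0, 0, 0, 0, 0, 0, 0]'

```text
t: 12.75
tool_pos: [0.4562, -0.0082, 0.0601]
tcp_rot: [-3.106, -0.577, -0.014]
contact_force: [0.7, -0.8, 0.3]
grip_width: 0.0001
grip_force: 0.0
```

```bash
python3 - <<'E'
from h import *
s=r.observe();print(s['tool_pos'],s['tcp_rot'],s['contact_force'],s['joint_pos'])
E
```

```text
[ 0.45620383 -0.00815634  0.06009668] [-3.10565137 -0.57677642 -0.01405086] [ 0.68296065 -0.78556294  0.30876389] [ 1.37918152 -0.09601939 -1.26669489  2.48461797 -1.00253504  0.19858583
 -0.54357807]
```

At the joint limits here (j3, j6). I'll reduce the lean for the first part of the push and lean back progressively as the drawer goes in.

Request:
play_rows --commands '[0, 0, 0, 5, 0, 5, 0, 0, 0, 0, 5, 0, 5, 0, 0, 0, 0, 0, 0, 5, 0, 0, 0, 0, 0, 0, 5, 0, 0, 0, 0, 0, 0, 0, 0]'

```text
t: 13.25
tool_pos: [0.4572, 0.0159, 0.0649]
tcp_rot: [-3.052, -0.416, -0.002]
contact_force: [0.1, 0.1, 0.4]
grip_width: 0.0004
grip_force: 0.0
```

```bash
python3 - <<'E'
from h import *
s=r.observe();print(s['tool_pos'],s['tcp_rot'],s['contact_force'],s['joint_pos'])
E
```

```text
[0.45721672 0.01590679 0.06486147] [-3.05188474e+00 -4.16232558e-01 -2.02011389e-03] [0.12603608 0.06282655 0.37827855] [ 1.2793656   0.05309709 -1.26584462  2.31995767 -0.12551684  0.39470613
 -1.4234569 ]
```

Request:
play_rows --commands '[0, 0, -5, 10, -1, 5, 0, 0, 0, -5, 10, -1, 5, 0, 0, 0, -5, 10, -1, 5, 0, 0, 0, -5, 10, -1, 5, 0, 0, 0, 0, 10, -1, 4, 0, 0, 0, 0, 0, 0, 0, 0]'

```text
t: 13.85
tool_pos: [0.4571, -0.0018, 0.1143]
tcp_rot: [-3.133, 0.004, 0.016]
contact_force: [0.5, 0.8, -0.7]
grip_width: 0.0001
grip_force: 0.0
```

```bash
python3 - <<'E'
from h import *
s=r.observe();print(s['tool_pos'],s['tcp_rot'],s['contact_force'],s['joint_pos'])
E
```

```text
[ 0.4571207  -0.0017605   0.11429521] [-3.13322166  0.00438217  0.01643409] [ 0.46033754  0.77514439 -0.73630368] [ 0.81476706  0.34978896 -1.0358538   1.84133033  0.32050336  1.13954404
 -1.88640885]
```

Upright again with room. Descend in front of the panel upright.

Request:
play_rows --commands '[0, 2, 0, -15, 0, 0, -1, 0, 2, 0, -15, 0, 0, -1, 0, 2, 0, -15, 0, 0, 0, 0, 0, 0, -15, 0, 0, 0, 0, 0, 0, -15, 0, 0, 0, 0, 0, 0, -15, 0, 0, 0, 0, 0, 0, -8, 0, 0, 0, 0, 0, 0, 0, 0, 0, 0]'

```text
t: 14.65
tool_pos: [0.4587, -0.0048, 0.0143]
tcp_rot: [-3.139, 0.01, -0.021]
contact_force: [-0.5, -0.8, 1.5]
grip_width: -0.0001
grip_force: 0.0
```

```bash
python3 - <<'E'
from h import *
s=r.observe();print(s['tool_pos'],s['tcp_rot'],s['contact_force'],s['joint_pos'])
E
```

```text
[ 0.458712   -0.0048095   0.01426353] [-3.13897192  0.00976584 -0.02138071] [-0.54595969 -0.80956313  1.48058024] [ 0.69714365  0.49082171 -0.92036656  1.95237317  0.47625739  0.94305748
 -2.05185304]
```

Request:
play_rows --commands '[0, 10, 0, 0, 0, 0, 0, 0, 10, 0, 0, 0, 0, 0, 0, 10, 0, 0, 0, -1, 0, 0, 10, 0, 0, 0, -2, 0, 0, 8, 0, 0, 0, -2, 0, 0, 8, 0, 0, 0, -2, 0, 0, 8, 0, 0, 0, -2, 0, 0, 8, 0, 0, 0, -2, 0, 0, 8, 0, 0, 0, -2, 0, 0, 0, 0, 0, 0, 0, 0]'

```text
t: 15.65
tool_pos: [0.5411, -0.0048, 0.0157]
tcp_rot: [-3.135, -0.221, -0.022]
contact_force: [0.6, -0.3, -0.2]
grip_width: -0.0002
grip_force: 0.0
```

```bash
python3 - <<'E'
from h import *
s=r.observe();print(s['tool_pos'],s['tcp_rot'],s['contact_force'],s['joint_pos'])
E
```

```text
[ 0.54108147 -0.00478326  0.01570257] [-3.13491404 -0.22101992 -0.02209899] [ 0.55051991 -0.29245044 -0.22306149] [ 0.6697653   0.46741013 -0.87256074  1.98694953  0.6033528   0.69893663
 -2.14007181]
```

Request:
play_rows --commands '[0, 8, 0, 0, 0, -3, 0, 0, 8, 0, 0, 0, -3, 0, 0, 8, 0, 0, 0, -3, 0, 0, 8, 0, 0, 0, -3, 0, 0, 8, 0, 0, 0, -3, 0, 0, 8, 0, 0, 0, -3, 0, 0, 8, 0, 0, 0, 0, 0]'

```text
t: 16.35
tool_pos: [0.5945, -0.0058, 0.014]
tcp_rot: [-3.132, -0.531, -0.021]
contact_force: [-2.1, -0.9, -1.2]
grip_width: -0.0002
grip_force: 1.0
```

```bash
python3 - <<'E'
from h import *
s=r.observe();print(s['tool_pos'],s['tcp_rot'],s['contact_force'],s['joint_pos'])
c=snap('side','s6.png');t=snap('top','t6.png')
cv2.imwrite('pics/s6z.png',np.hstack([cv2.resize(x[:,:,::-1],(400,360),interpolation=2) for x in(c['color'][240:348,240:360],t['color'][190:298,240:360])]))
E
```

```text
[ 0.59452824 -0.00584226  0.01397596] [-3.13225308 -0.53060104 -0.02110462] [-2.06399897 -0.93160739 -1.16034625] [ 0.42000278  0.35826797 -0.52502101  2.18894809  1.09939404  0.21634434
 -2.65472901]
```

View pics/s6z.png

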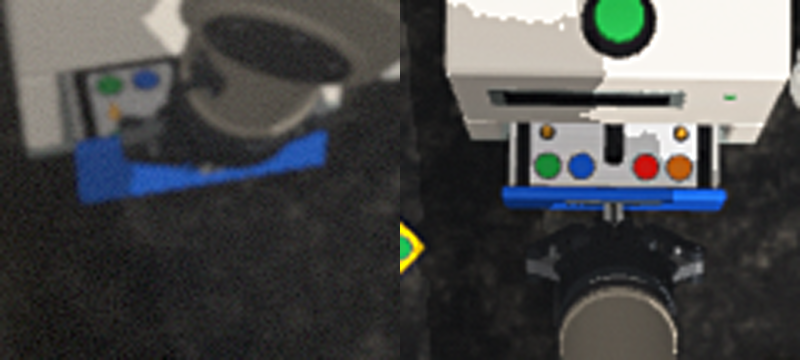

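Top view: the fingers press the panel's middle and the plate still lies flat on both pins. Continue straight.

Request:
play_rows --commands '[0, 6, 0, 0, 0, 0, 0, 0, 6, 0, 0, 0, 0, 0, 0, 6, 0, 0, 0, 0, 0, 0, 6, 0, 0, 0, 0, 0, 0, 6, 0, 0, 0, 0, 0]'

```text
t: 16.95
tool_pos: [0.6279, -0.0048, 0.0159]
tcp_rot: [-3.126, -0.535, -0.026]
contact_force: [-2.0, -0.2, 2.5]
grip_width: -0.0001
grip_force: 0.9
```

```bash
python3 - <<'E'
from h import *
s=r.observe();print(s['tool_pos'],s['tcp_rot'],s['contact_force'],s['joint_pos'])
E
```

```text
[ 0.62791489 -0.00478622  0.01586275] [-3.12575119 -0.53508952 -0.02626461] [-2.03654629 -0.19141739  2.50025523] [ 0.43777912  0.41586181 -0.55816566  2.10873137  1.06763946  0.25626326
 -2.604809  ]
```

Request:
play_rows --commands '[0, 4, 0, 0, 0, 0, 0, 0, 4, 0, 0, 0, 0, 0]'

```text
t: 17.15
tool_pos: [0.6354, -0.0049, 0.0157]
tcp_rot: [-3.126, -0.535, -0.026]
contact_force: [-2.1, -0.9, 1.3]
grip_width: 0.0001
grip_force: 0.8
```

Request:
play_rows --commands '[0, 3, 0, 0, 0, 0, 0, 0, 3, 0, 0, 0, 0, 0]'

```text
t: 17.35
tool_pos: [0.6389, -0.005, 0.0145]
tcp_rot: [-3.128, -0.531, -0.025]
contact_force: [-13.4, -0.4, 10.3]
grip_width: -0.0002
grip_force: 6.7
```

Request:
play_rows --commands '[0, 3, 0, 0, 0, 0, 0]'

```text
t: 17.45
tool_pos: [0.6404, -0.0051, 0.0137]
tcp_rot: [-3.129, -0.529, -0.025]
contact_force: [-18.0, -0.2, 12.3]
grip_width: -0.0001
grip_force: 8.8
```

```bash
python3 - <<'E'
from h import *
t=snap('top','t7.png')
h=cv2.cvtColor(t['color'],cv2.COLOR_RGB2HSV)
m=cv2.inRange(h,(100,150,60),(125,255,255))[225:290,255:350]
ys,xs=np.nonzero(m)
print('blue rows',[(c+255,225+ys[xs==c].min(),225+ys[xs==c].max()) for c in(17,25,30,60,70,80) if (xs==c).any()])
for c in(275,285,330):
    k=225+np.nonzero(m[:,c-255])[0]
    if len(k):print(onz(t,c,k.min(),.066),onz(t,c,k.max(),.014))
cv2.imwrite('pics/t7z.png',cv2.resize(t['color'][190:298,240:360,::-1],(600,540),interpolation=2))
E
```

```text
blue rows [(272, np.int64(229), np.int64(235)), (280, np.int64(229), np.int64(235)), (285, np.int64(229), np.int64(235)), (315, np.int64(230), np.int64(236)), (325, np.int64(230), np.int64(236)), (335, np.int64(230), np.int64(236))]
[0.63555933 0.06280187 0.066     ] [0.62977209 0.06493043 0.014     ]
[0.63542881 0.0385434  0.066     ] [0.62962174 0.03968389 0.014     ]
[ 0.63483843 -0.07118817  0.066     ] [ 0.62636231 -0.07447261  0.014     ]
```

View pics/t7z.png

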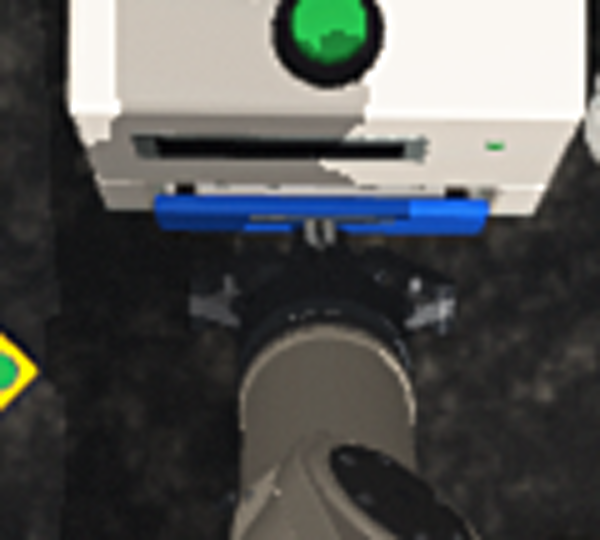

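Panel bottom at row 235 versus reader's at about 232, so it still stands out some millimetres, in the spring zone. Keep pushing.

Request:
play_rows --commands '[0, 3, 0, 0, 0, 0, 0, 0, 3, 0, 0, 0, 0, 0]'

```text
t: 17.7
tool_pos: [0.6453, -0.0052, 0.0131]
tcp_rot: [-3.13, -0.527, -0.024]
contact_force: [-14.5, -0.7, 9.6]
grip_width: -0.0001
grip_force: 7.3
```

Request:
play_rows --commands '[0, 3, 0, 0, 0, 0, 0, 0, 2, 0, 0, 0, 0, 0]'

```text
t: 17.9
tool_pos: [0.6517, -0.0052, 0.0134]
tcp_rot: [-3.128, -0.529, -0.025]
contact_force: [-12.1, -0.2, 4.8]
grip_width: 0.0001
grip_force: 6.6
```

Request:
play_rows --commands '[0, 0, 0, 0, 0, 0, 0, 0, 1, 0, 0, 0, 0, 0]'

```text
t: 18.1
tool_pos: [0.6518, -0.0052, 0.0131]
tcp_rot: [-3.129, -0.528, -0.025]
contact_force: [-16.1, 0.5, 11.5]
grip_width: 0.0001
grip_force: 8.7
```

```bash
python3 - <<'E'
from h import *
t=snap('top','t8.png')
h=cv2.cvtColor(t['color'],cv2.COLOR_RGB2HSV)
m=cv2.inRange(h,(100,150,60),(125,255,255))[215:290,255:350]
for c in(275,285,330):
    k=215+np.nonzero(m[:,c-255])[0]; print(c,k.min(),k.max())
print(r.observe()['joint_pos'])
E
```

```text
275 227 230
285 227 231
330 228 231
[ 0.44316418  0.46698507 -0.58009272  2.04192727  1.04205744  0.3004656
 -2.56021274]
```

Panel edge advanced to row 231, level with the reader front, and the force builds without motion, so it is home. Back off, straighten, rise.

Request:
play_rows --commands '[0, -10, 0, 0, 0, 0, 0, 0, -20, 0, 0, 0, 0, 0, 0, -12, 0, 0, 0, 4, 0, 0, -12, 0, 0, 0, 4, 0, 0, -12, 0, 5, 0, 4, 0, 0, -12, 0, 5, 0, 4, 0, 0, -12, 0, 10, 0, 4, 0, 0, -12, 0, 20, 0, 5, 0, 0, -8, 0, 20, 0, 5, 0, 0, 0, 0, 25, 0, 0, 0, 0, 0, 0, 25, 0, 0, 0, 0, 0, 0, 30, 0, 0, 0, 0, 0, 0, 30, 0, 0, 0, 0, 0, 0, 30, 0, 0, 0, 0, 0, 0, 30, 0, 0, 0, 0, 0, 0, 30, 0, 0, 0, 0, 0, 0, 20, 0, 0, 0, 0, 0, 0, 0, 0, 0, 0]'

```text
t: 19.95
tool_pos: [0.5481, -0.0039, 0.2989]
tcp_rot: [-3.139, -0.019, -0.022]
contact_force: [0.3, -0.5, -0.3]
grip_width: -0.0
grip_force: 0.0
```

```bash
python3 - <<'E'
from h import *
s=r.observe();print(s['tool_pos'],s['tcp_rot'],s['contact_force'],s['joint_pos'])
t=snap('top','t9.png');c=snap('side','s9.png')
h=cv2.cvtColor(t['color'],cv2.COLOR_RGB2HSV)
m=cv2.inRange(h,(100,150,60),(125,255,255))[215:290,255:350];print('blue',np.unique(np.nonzero(m)[0]+215))
cv2.imwrite('pics/t9z.png',cv2.resize(c['color'][140:300,210:370,::-1],(560,560),interpolation=2))
E
```

```text
[ 0.5481174  -0.00390429  0.29887086] [-3.13852194 -0.01855692 -0.0224045 ] [ 0.34378896 -0.46310144 -0.34032979] [ 0.66522339  0.42023105 -1.03717745  1.29134625  0.3626068   1.60464503
 -1.90460949]
blue [227 228 229 230 231]
```

View pics/t9z.png

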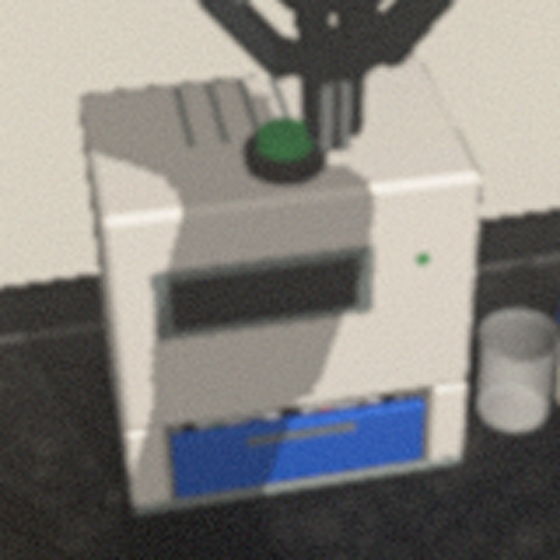

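Side view: the blue panel is flush in the reader front. Ten pictures are used, so from here I work by numbers. Next, go over the button.

Request:
play_rows --commands '[0, 21, -0.5, 0, 0, 0, 0, 0, 21, -0.5, 0, 0, 0, 0, 0, 21, -0.5, 0, 0, 0, 0, 0, 21, -0.5, 0, 0, 0, 0, 0, 21, -1, 0, 0, 0, 0, 0, 21, -1, 0, 0, 0, 0, 0, 0, 0, -20, 0, 0, 0, 0, 0, 0, -20, 0, 0, 0, 0, 0, 0, -10, 0, 0, 0, 0, 0, 0, -5, 0, 0, 0, 0, 0, 0, 0, 0, 0, 0]'

```text
t: 21.15
tool_pos: [0.6714, -0.0092, 0.2395]
tcp_rot: [-3.14, -0.009, -0.022]
contact_force: [-0.3, -0.0, -0.4]
grip_width: 0.0003
grip_force: 0.0
```

Request:
play_rows --commands '[0, 2, 0, -3, 0, 0, 0, 0, 0, 0, -3, 0, 0, 0, 0, 0, 0, -3, 0, 0, 0]'

```text
t: 21.45
tool_pos: [0.6742, -0.0086, 0.232]
tcp_rot: [-3.139, -0.012, -0.022]
contact_force: [0.2, -0.0, -0.7]
grip_width: -0.0003
grip_force: 0.0
```

Request:
play_rows --commands '[0, 0, 0, -2, 0, 0, 0, 0, 0, 0, -2, 0, 0, 0]'

```text
t: 21.65
tool_pos: [0.6739, -0.0088, 0.2275]
tcp_rot: [-3.139, -0.011, -0.022]
contact_force: [-0.5, -0.7, 0.4]
grip_width: 0.0001
grip_force: 0.0
```

Request:
play_rows --commands '[0, 0, 0, -2, 0, 0, 0, 0, 0, 0, -2, 0, 0, 0]'

```text
t: 21.85
tool_pos: [0.6739, -0.0088, 0.2234]
tcp_rot: [-3.139, -0.011, -0.022]
contact_force: [-0.5, 0.2, 0.4]
grip_width: -0.0004
grip_force: 0.0
```

Request:
play_rows --commands '[0, 0, 0, -2, 0, 0, 0, 0, 0, 0, -2, 0, 0, 0]'

```text
t: 22.05
tool_pos: [0.6739, -0.0088, 0.22]
tcp_rot: [-3.139, -0.011, -0.022]
contact_force: [-1.1, -0.4, 3.2]
grip_width: 0.0001
grip_force: 1.5
```

Request:
play_rows --commands '[0, 0, 0, -2, 0, 0, 0, 0, 0, 0, -2, 0, 0, 0]'

```text
t: 22.25
tool_pos: [0.674, -0.0087, 0.2168]
tcp_rot: [-3.139, -0.012, -0.022]
contact_force: [-3.5, -1.1, 13.7]
grip_width: -0.0002
grip_force: 6.9
```

Request:
play_rows --commands '[0, 0, 0, -2, 0, 0, 0]'

```text
t: 22.35
tool_pos: [0.6741, -0.0088, 0.2167]
tcp_rot: [-3.139, -0.014, -0.023]
contact_force: [-4.5, -1.6, 17.9]
grip_width: -0.0001
grip_force: 8.6
```

Button bottomed: about 6 mm of travel and 18 N against a hard stop. Hold briefly, then rise clear.

Request:
play_rows --commands '[0, 0, 0, 0, 0, 0, 0, 0, 0, 0, 0, 0, 0, 0, 0, 0, 0, 0, 0, 0, 0, 0, 0, 0, 10, 0, 0, 0, 0, 0, 0, 20, 0, 0, 0, 0, 0, 0, 30, 0, 0, 0, 0, -25, 0, 20, 0, 0, 0, 0, -30, 0, 0, 0, 0, 0, 0, -30, 0, 0, 0, 0, 0, 0, -30, 0, 0, 0, 0, 0, 0, 0, 0, 0, 0, 0, 0, 0, 0, 0, 0, 0]'

```text
invalid input
```

```bash
python3 - <<'E'
from h import *
s=r.observe();print(s['t'],s['tool_pos'],s['contact_force'])
t=r.camera('top')['color'];o=np.load('pics/top0.png.npz')['color']
h=cv2.cvtColor(t,cv2.COLOR_RGB2HSV)
m=cv2.inRange(h,(100,150,60),(125,255,255))[215:290,255:350];print('blue',np.unique(np.nonzero(m)[0]+215))
d=cv2.absdiff(t,o).max(2)[170:245,355:445];print('glass diff',(d>40).sum())
E
```

```text
22.35 [ 0.67407268 -0.00875189  0.21669007] [-4.52389097 -1.58287557 17.91046077]
blue [227 228 229 230 231]
glass diff 1066
```

Request:
play_rows --commands '[0, 0, 0, 0, 0, 0, 0, 0, 0, 0, 0, 0, 0, 0, 0, 0, 0, 10, 0, 0, 0, 0, 0, 0, 20, 0, 0, 0, 0, 0, 0, 30, 0, 0, 0, 0, -25, 0, 20, 0, 0, 0, 0, -30, 0, 0, 0, 0, 0, 0, -30, 0, 0, 0, 0, 0, 0, -30, 0, 0, 0, 0, 0, 0, 0, 0, 0, 0, 0, 0, 0, 0, 0, 0, 0, 0]'

```text
invalid input
```

Request:
play_rows --commands '[0, 0, 0, 0, 0, 0, 0, 0, 0, 0, 10, 0, 0, 0, 0, 0, 0, 20, 0, 0, 0, 0, 0, 0, 30, 0, 0, 0, 0, -25, 0, 20, 0, 0, 0, 0, -30, 0, 0, 0, 0, 0, 0, -30, 0, 0, 0, 0, 0, 0, -30, 0, 0, 0, 0, 0]'

```text
t: 23.2
tool_pos: [0.5578, -0.0087, 0.2929]
tcp_rot: [-3.139, -0.01, -0.022]
contact_force: [0.4, -1.0, 0.4]
grip_width: -0.0003
grip_force: 0.0
```

```bash
python3 - <<'E'
from h import *
s=r.observe();print(s['t'],s['tool_pos'],s['contact_force'])
for n,b in(('top',(170,245,355,445)),('side',(200,270,342,440))):
    t=r.camera(n)['color'];o=np.load(f'pics/{n}0.png.npz')['color']
    d=cv2.absdiff(t,o).max(2)[b[0]:b[1],b[2]:b[3]]>60
    ys,xs=np.nonzero(d);print(n,'glass diff',d.sum(),np.bincount(xs//10*10+b[2])[b[2]::10] if len(xs) else '')
E
```

```text
23.2 [ 0.55780621 -0.00865244  0.2929201 ] [ 0.35560581 -0.9933181   0.35406976]
top glass diff 330 [273  32   0   0   0   4  14   7]
side glass diff 121 [66  0  0  0  0  2 53]
```

```bash
python3 - <<'E'
from h import *
for n,bs in(('side',((347,228,24,38),(368,236,16,24),(386,208,28,58),(416,234,18,28))),('top',((360,200,22,26),(378,203,16,20),(392,206,32,32),(422,217,20,20)))):
    t=r.camera(n)['color'];o=np.load(f'pics/{n}0.png.npz')['color']
    for x,y,w,h in bs:
        q=cv2.matchTemplate(t[y-12:y+h+12,x-12:x+w+12],o[y:y+h,x:x+w],cv2.TM_CCOEFF_NORMED);_,v,_,l=cv2.minMaxLoc(q);print(n,round(v,2),l[0]-12,l[1]-12)
E
```

```text
side 0.99 0 0
side 1.0 0 0
side 0.98 0 0
side 0.99 0 0
top 0.96 0 0
top 1.0 0 0
top 0.99 0 0
top 0.98 0 0
```

The glassware has not moved; handing in.

```bash
python3 -c "
from bench import r
print(r.finish_job())"
```

```text
the job is handed in; nothing more can be done
None
```

I put the matching plate flat over the drawer pins and let go, pushed the drawer home until it was flush, pressed the start button fully down, and handed the job in at about 23 s; the flask, beaker and vials did not move, and the hand-in gave no verdict.

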